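Find the rocking lid on the topping rack and seat it

ROBOT

A 6-joint arm with a two-finger parallel gripper is mounted at the origin on the work surface. World frame = base frame: x ahead of the robot, y to its left, z up, the work surface at z = 0. Lengths are in mm, angles in rad, forces in N, time in s.
With the tool pointing down it reaches from about 350 to 975 mm from the base axis. Payload 7.1 kg.
Tool frame: the origin (TCP) lies at the very end of the fingers, on their centre line; the grasp point (between the pads) lies 19 mm behind it; y points along the fingers, x is the direction in which the jaws open and shut, and the axes are right-handed (so a half turn about y gives the same grasp; the last joint's range is limited). The gripper opens to 88 mm and grips with 3 to 60 N. Pads are 20 mm wide; open, the fingers measure 115 mm over their backs; the gripper's body (75 mm by 178 mm) begins 61 mm behind the grasp point.
Start: joints at [-1.275, 0.423, 1.63, -0, 1.089, -0.019], TCP at [193.534, -594.264, 222.675] pointing down, gripper open.
Joint ranges: [-3, 3], [-0.9, 2.11], [0.09, 2.58], [-1.31, 4.45], [0.11, 2.69], [-2.54, 2.54]. Speed limits (rad/s): [2.39, 2.39, 3.01, 3.14, 3.14, 3.14].

INTERFACE

Orientations are given as a rotation vector (axis times angle).
In Python, from workcell import ctrl gives the robot as it stands. The module is installed in compiled form; this text tells all that it offers.
- The arm moves only by the tool carry_out, never from a script. Its arguments are lists of equal length, an entry for each row: "delta_pos": the shift along the tool's x, y, z in cm, a list of three; "rotation": the turn, a rotation vector about the tool's x, y, z in rad, a list of three. In form: {"delta_pos": [[dx, dy, dz], ...], "rotation": [[wx, wy, wz], ...]}. A call has 1 to 12 rows; each row is the pose to reach, as a shift and turn from the pose commanded when the call began, along the tool's axes at that moment; what a row does not reach only later rows make up. A row lasts 1/12 s, in which the tool goes at most 41.7 mm and 7.16 degrees, less where a joint would pass 70% of its speed; a pose out of reach is approached as far as the arm can. A call with a gripper value outside its range is refused whole. "hand" is the closure in counts, from 0 (fully open) to 255 (shut), set as the call begins (left out, the last holds). The fingers move at their own pace and stop on an object; the grip force is fixed at half the most. Time passes only in rows, so rows that repeat a pose let the fingers close. It gives the time, the measured TCP pose, the force and the opening at its end, in the units of the state.
- ctrl.get_obs(): the state, without advancing time (a new reading comes with each control period).
- ctrl.get_image(name): name is "side" or "top" or "wrist"; returns the picture (384x512x3 uint8, red, green, blue); there is no depth.
- ctrl.camera_info(name): a dict with "fov_y" (degrees; the focal length in pixels is half the picture's height over the tangent of half this angle, whatever the lens; pixels are square), "cx", "cy" (the principal point, pixels), "k1" (the pictures are not rectified: a ray, as slopes to the right and down, at radius r is drawn at 1 + k1 r^2 times it, then the intrinsics apply), "R" (3x3) and "t" (3): a world point X has camera coordinates R X + t; the wrist camera has in their place "T_tool_cam" (4x4, takes a point from camera to tool coordinates, whose origin is the TCP and whose axes are the tool frame's). Camera axes: x right, y down, z forward; pixel columns grow to the right and rows downward; lengths in mm; the calibration is good to about 2 mm. A picture is of the moment at which its call begins: read the wrist's pose just before it. camera_info takes no time and is no camera call.
- ctrl.close_job(): hands the job in, once; it reports no verdict.
The state is a dict: "t": time; "qpos": joint angles; "qvel": joint speeds; "joint_torque": joint torques, N m; "ee_pos": TCP position; "orientation": TCP orientation; "ft_force": force on the tool from outside, world axes, zero at the start; "moment": the same for the moment, N m; "width": finger opening in mm.
Only numpy, scipy, OpenCV 4.12 (cv2) and the standard library are available. Lean on these libraries where they do the work, as an engineer would, in place of code of your own. Each camera call takes 0.05 s, during which the arm holds its last target.

TASK

One of the four identical white lids on the topping rack by the pizza oven has not gone down onto its seat: it rocks when pressed lightly near its front or back rim, while the other three are solid. With shut fingertips, press the lids lightly near the front rim until you find the one that rocks, then press that one firmly in the middle until it is fully down, and let go. Never press hard on a solid lid, do not pull any lid up, and leave everything else on the rack and ledge where it stands.

Things in the scene. Friction and masses are not known exactly. Their poses are not given: they have to be found in the camera images.
- rack: Steel topping rack, a fixed block 140 mm (its x) by 600 mm (its y) by 70 mm high carrying four round lids in a row along its y; origin at the centre of its underside on the ledge. Round each lid a collar 94 mm across stands 10 mm above the rack's top.
- lid_1: Lid 1, the leftmost (+y end of the rack), 190 mm left of the rack's middle. Origin at the middle of its underside, 81 mm above the ledge; z is its upward normal, tilting with it. Each lid: flat white glazed disc 84 mm across, 12 mm thick, with a button 18 mm across and 4 mm high in the middle. All look alike and start level and equally high; wells differ in depth, so height does not tell.
- lid_2: Lid 2, second from left, 80 mm left of the rack's middle. Origin at the middle of its underside, 81 mm above the ledge; z is its upward normal, tilting with it. Every lid gives up to 4 mm on its soft seal (starts at 2 N, then 2.5 N per mm) and springs back. A solid lid does nothing else, and must not be pressed with more than 20 N.
- lid_3: Lid 3, third from left, 80 mm right of the rack's middle. Origin at the middle of its underside, 81 mm above the ledge; z is its upward normal, tilting with it. The loose lid, whichever it is, rocks about a line through its middle along the row: 3 to 5 N put 20 to 35 mm from its middle at the front (robot side) or back tips that side down by about 0.13 rad; let go, it levels.
- lid_4: Lid 4, the rightmost, 190 mm right of the rack's middle. Origin at the middle of its underside, 81 mm above the ledge; z is its upward normal, tilting with it. The loose lid, whichever it is, slides about 5 mm down onto its seat under 12 to 16 N in its middle, besides the give of the seal, and stays down. Press its rim with no more than 20 N.
- lid_1_seat (a joint): How far lid 1 has slid down in its well, m: 0 at the start for all; about 0.005 when the loose lid is fully down; solid lids stay at 0 (the give of the seal is not counted); negative if pulled up.
- lid_2_seat (a joint): How far lid 2 has slid down in its well, m: 0 at the start for all; about 0.005 when the loose lid is fully down; solid lids stay at 0 (the give of the seal is not counted); negative if pulled up.
- lid_3_seat (a joint): How far lid 3 has slid down in its well, m: 0 at the start for all; about 0.005 when the loose lid is fully down; solid lids stay at 0 (the give of the seal is not counted); negative if pulled up.
- lid_4_seat (a joint): How far lid 4 has slid down in its well, m: 0 at the start for all; about 0.005 when the loose lid is fully down; solid lids stay at 0 (the give of the seal is not counted); negative if pulled up.
- timer: White plastic kitchen timer, 48 mm across, 30 mm high, standing on the rack between lid_2 and lid_3; origin at its underside. Leave alone.
- tongs: Stainless tongs about 295 mm long lying on the ledge beyond the rack, 18 mm high; origin near mid-length. Leave alone.
- keeper: Cream ceramic garlic keeper, 112 mm across, 122 mm high, left of the rack; origin at its underside. Leave alone.
- pans: Two nested round aluminium dough pans, 210 mm across, 62 mm high, right of the rack; origin at the underside. Leave alone.
- brush: Basting brush 215 mm long lying on the ledge along the front (robot) side of the rack, 16 mm high; origin near mid-length. Leave alone.

How it is judged:
By the outcome, as a careful person would: the job done as asked, in the order asked, and still so for the second after the job is handed in, with the robot touching nothing.
It also fails if it takes over 56 s, if anything falls off the work surface, if the arm or the gripper's body presses on something with over 40 N, if the wrist force passes 120 N, or if a joint passes its speed limit or range.

## Working session

There is one attempt and no reset: what is moved stays moved. The work goes in short steps, Python scripts to look and compute and a tool call to move; the robot and the scene stay as the last step left them, time stands still between calls to the robot, and variables do not carry over. Pictures are saved under pics/ and viewed, and the job is handed in when it is done.

Besides the shell and the picture viewer there is one more tool, called after ">>>" in YAML: its name, and indented under it one key for each argument. carry_out: Moves the arm, as the interface text tells. Its arguments: {"type":"object","properties":{"delta_pos":{"type":"array","items":{"type":"array","items":{"type":"number"}}},"rotation":{"type":"array","items":{"type":"array","items":{"type":"number"}}},"hand":{"type":"number"}},"required":["delta_pos","rotation"]}

```bash
mkdir -p pics
python3 - <<'E'
from workcell import ctrl
import cv2
o=ctrl.get_obs(); print(o)
for n in ("top","side"):
    cv2.imwrite(f"pics/{n}0.png",ctrl.get_image(n)[:,:,::-1]); print(n,ctrl.camera_info(n))
print(ctrl.camera_info("wrist"))
E
```

```text
{'t': 0.0, 'qpos': array([-1.27505528e+00,  4.23838721e-01,  1.63069208e+00, -4.15796625e-06,
        1.08863249e+00, -1.89890924e-02]), 'qvel': array([-0.00076355,  0.00053696, -0.00068669,  0.00056777,  0.00026887,
       -0.00052339]), 'joint_torque': array([ 2.33044018e-03, -5.44614816e+01, -2.73660636e+01,  6.44987728e-02,
        2.27881316e-02, -1.25088472e-04]), 'ee_pos': array([ 193.33840505, -593.74418024,  221.90222191]), 'orientation': array([-1.3408416 ,  0.97520071, -0.97311925]), 'ft_force': array([ 0.12505502, -0.27320566,  0.40680938]), 'moment': array([-0.02851374,  0.00669731, -0.02817148]), 'width': 87.8039287155549}
top {'fov_y': 56.95400715669747, 'cx': 254.98994601671052, 'cy': 190.34194273628293, 'k1': -0.08405497353891948, 'R': array([[-0.02197951, -0.99965853, -0.01413267],
       [-0.98927951,  0.02378829, -0.14408391],
       [ 0.1443709 ,  0.01081426, -0.98946455]]), 't': array([ -12.60042532,  569.52200788, 1026.57013237])}
side {'fov_y': 55.17801741982091, 'cx': 258.8022278024663, 'cy': 191.12962944718728, 'k1': 0.004731704663130209, 'R': array([[-0.98774639, -0.15496169, -0.01854569],
       [-0.0695985 ,  0.54372639, -0.83637173],
       [ 0.13968936, -0.8248324 , -0.54784888]]), 't': array([ 584.77585955,  145.03231787, 1244.50707142])}
{'fov_y': 62.050787785630966, 'cx': 254.60308125827584, 'cy': 185.52144674447771, 'k1': -0.07246436926453087, 'T_tool_cam': array([[ 9.99999694e-01,  7.79911791e-04,  6.20190838e-05,
         5.12935490e-01],
       [ 1.38549221e-04, -2.54548471e-01,  9.67060007e-01,
        -1.61481548e+02],
       [ 7.70008364e-04, -9.67059702e-01, -2.54548502e-01,
         6.88980942e+01],
       [ 0.00000000e+00,  0.00000000e+00,  0.00000000e+00,
         1.00000000e+00]])}
```

View pics/top0.png

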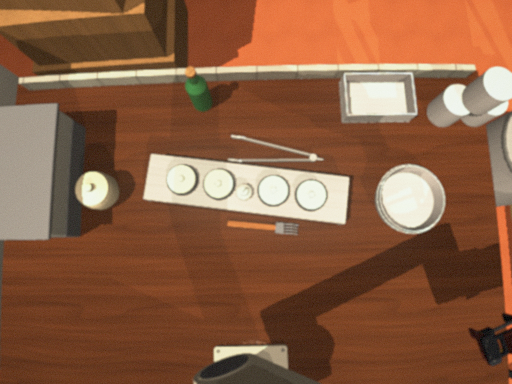

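View pics/side0.png

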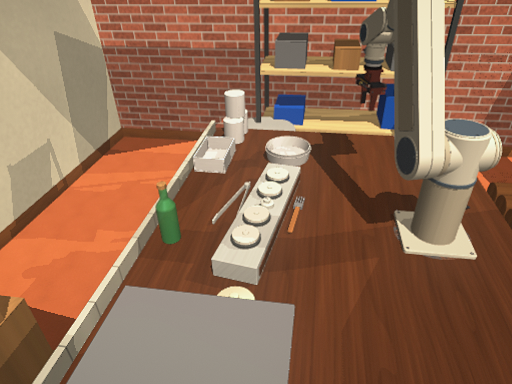

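The top view shows the rack with lids at about (181,179), (219,183), (273,190) and (311,195). The timer is at (244,190), with the brush in front and the tongs behind. Next I'll measure these.

```bash
cat > h.py <<'E'
import numpy as np,cv2
from workcell import ctrl
from scipy.spatial.transform import Rotation as Ro
def ray(n,uv):
    c=ctrl.camera_info(n); f=192/np.tan(np.radians(c['fov_y']/2))
    d=cv2.undistortPoints(np.array([[uv]],float),np.array([[f,0,c['cx']],[0,f,c['cy']],[0,0,1]]),np.array([c['k1'],0,0,0,0]))[0,0]
    R=c['R'];return -R.T@c['t'],R.T@np.array([d[0],d[1],1])
def onz(n,uv,z):
    o,d=ray(n,uv);return o+d*(z-o[2])/d[2]
E
python3 - <<'E'
from h import *
im=cv2.imread('pics/top0.png'); 
cv2.imwrite('pics/top0c.png',cv2.resize(im[140:250,130:365],None,fx=3.4,fy=3.4,interpolation=cv2.INTER_CUBIC))
g=cv2.cvtColor(im,cv2.COLOR_BGR2GRAY); hsv=cv2.cvtColor(im,cv2.COLOR_BGR2HSV)
m=((hsv[...,1]<110)&(hsv[...,2]>110)).astype(np.uint8)
m[:140]=0;m[250:]=0;m[:,:130]=0;m[:,360:]=0
cs,_=cv2.findContours(m,cv2.RETR_EXTERNAL,cv2.CHAIN_APPROX_NONE)
c=max(cs,key=cv2.contourArea);r=cv2.minAreaRect(c);print(r)
b=cv2.boxPoints(r);P=np.array([onz('top',p,70) for p in b]);print(P.round(1),np.linalg.norm(P-np.roll(P,1,0),axis=1))
big=cv2.resize(g[140:250,130:365],None,fx=4,fy=4,interpolation=cv2.INTER_CUBIC)
h=cv2.HoughCircles(big,cv2.HOUGH_GRADIENT,1,80,param1=120,param2=20,minRadius=50,maxRadius=76)
for u,v,rr in h[0]:
    p=((u+.5)/4-.5+130,(v+.5)/4-.5+140);print(np.round(p,1),rr/4,onz('top',p,93).round(1))
E
```

```text
((248.0812225341797, 175.942138671875), (205.40354919433594, 74.26334381103516), 7.037940979003906)
[[ 543.4  310.4   70. ]
 [ 769.8  288.6   70. ]
 [ 674.6 -326.5   70. ]
 [ 455.9 -286.1   70. ]] [602.89736249 227.44075391 622.432223   222.44043937]
[310.8 194.2] 14.625 [ 546.4 -185.7   93. ]
[273.2 189.8] 14.425 [562.  -78.7  93. ]
[218. 183.] 14.425 [585.5  79.9  93. ]
[180.5 179.8] 15.15 [597.8 189.1  93. ]
```

View pics/top0c.png

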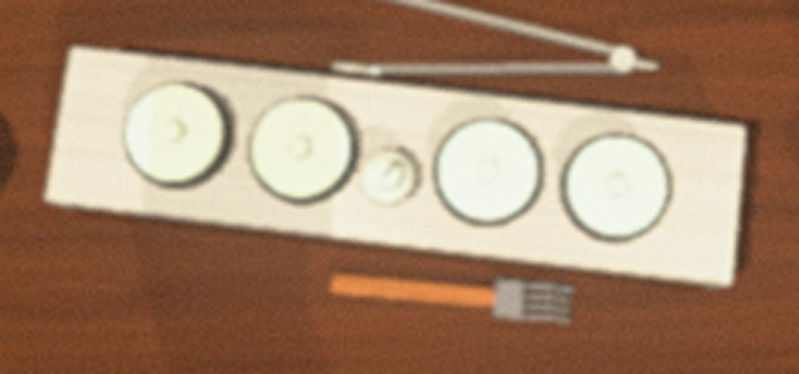

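```bash
cat >> h.py <<'E'
ex=np.array([.991,-.136,0]);ex/=np.linalg.norm(ex);ey=np.array([-ex[1],ex[0],0])
MID=np.array([572.9,1.2,0])
S={1:190,2:80,3:-80,4:-190}
def lid(i,dx=0,z=0,dy=0): return MID+(S[i]+dy)*ey+dx*ex+np.array([0,0,z])
E
python3 - <<'E'
from h import *
o=ctrl.get_obs();print(Ro.from_rotvec(o['orientation']).as_matrix().round(3))
for p in [(72,45),(748,122),(735,287),(43,203)]:
    q=onz('top',(p[0]/3.4+130,p[1]/3.4+140),70);d=q-MID;print(q.round(1),round(d@ex,1),round(d@ey,1))
im=cv2.imread('pics/side0.png')
cv2.imwrite('pics/side0c.png',cv2.resize(im[155:285,205:315],None,fx=4.5,fy=4.5,interpolation=cv2.INTER_CUBIC))
def proj(n,X):
    c=ctrl.camera_info(n); f=192/np.tan(np.radians(c['fov_y']/2))
    return cv2.projectPoints(np.array([X]),cv2.Rodrigues(c['R'])[0],c['t'],np.array([[f,0,c['cx']],[0,f,c['cy']],[0,0,1]]),np.array([c['k1'],0,0,0,0]))[0][0,0]
for i in S:
    u=proj('side',lid(i,0,97));print(i,u.round(1),((u-[205,155])*4.5).round())
E
```

```text
[[ 0.31  -0.     0.951]
 [-0.951  0.001  0.31 ]
 [-0.001 -1.     0.   ]]
[685.5 284.7  70. ] 73.0 296.2
[ 601.3 -308.    70. ] 70.2 -302.5
[ 458.6 -288.3   70. ] -73.8 -302.4
[544.9 307.3  70. ] -69.4 299.4
1 [246.4 232.3] [186. 348.]
2 [256.9 211.5] [234. 254.]
3 [269.8 186.3] [292. 141.]
4 [277.3 171.5] [325.  74.]
```

View pics/side0c.png

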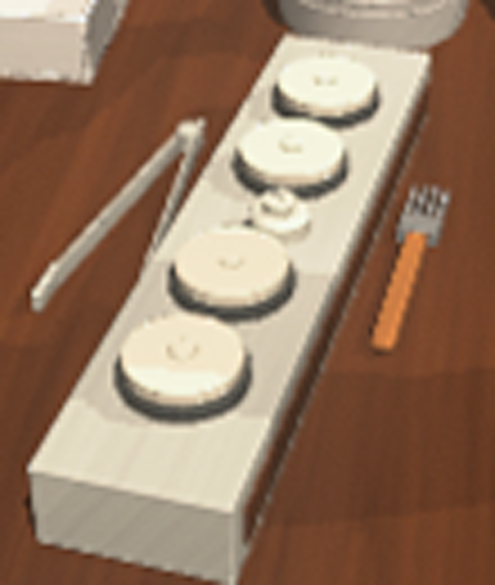

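```bash
cat >> h.py <<'E'
Rd=np.column_stack([-ey,[0,0,-1],ex])
def delta(p0,R0,p1,R1):
    return (R0.T@(p1-p0)/10).round(2),Ro.from_matrix(R0.T@R1).as_rotvec().round(3)
E
python3 - <<'E'
from h import *
o=ctrl.get_obs();R0=Ro.from_rotvec(o['orientation']).as_matrix()
print(delta(np.array([193.534,-594.264,222.675]),R0,lid(4,-29,130),Rd),lid(4,-29,130))
E
```

```text
(array([-29.03,   9.31,  43.62]), array([ 0.   ,  0.451, -0.001])) [ 518.33673923 -183.09283918  130.        ]
```

>>> carry_out:
  delta_pos:
    - [-2.9,0.5,4.3]
    - [-5.8,1,8.7]
    - [-8.7,1.5,13]
    - [-11.6,2,17.4]
    - [-14.5,2.5,21.8]
    - [-17.4,3,26.1]
    - [-20.3,4,30.5]
    - [-23.2,5,34.9]
    - [-26.1,6,39.2]
    - [-29.0,7,43.6]
    - [-29.0,7.3,43.6]
    - [-29.0,7.3,43.6]
  rotation:
    - [0,0.04,0]
    - [0,0.09,0]
    - [0,0.135,0]
    - [0,0.18,0]
    - [0,0.225,0]
    - [0,0.27,0]
    - [0,0.32,0]
    - [0,0.36,0]
    - [0,0.4,0]
    - [0,0.45,0]
    - [0,0.45,0]
    - [0,0.45,0]
  hand: 255

```text
t: 1.1
ee_pos: [501.3, -204.1, 155.1]
orientation: [-1.142, 1.308, -1.308]
ft_force: [0.5, -0.3, -0.1]
width: 11.1
```

>>> carry_out:
  delta_pos:
    - [0,0,0]
    - [0,0,0]
    - [0,0,0]
    - [0,0,0]
  rotation:
    - [0,0,0]
    - [0,0,0]
    - [0,0,0]
    - [0,0,0]

```text
t: 1.43
ee_pos: [499.8, -206.8, 155.6]
orientation: [-1.142, 1.309, -1.309]
ft_force: [0.3, -0.0, -0.1]
width: 0.1
```

Run:
```python
from h import *
o=ctrl.get_obs();R0=Ro.from_rotvec(o['orientation']).as_matrix()
print(R0.round(3),o['ee_pos'])
im=ctrl.get_image('wrist');cv2.imwrite('pics/w1.png',im[:,:,::-1])
def wproj(X):
    c=ctrl.camera_info('wrist');f=192/np.tan(np.radians(c['fov_y']/2));T=c['T_tool_cam']
    t=R0.T@(X-o['ee_pos']);q=T[:3,:3].T@(t-T[:3,3]);
    return cv2.projectPoints(q[None],np.zeros(3),np.zeros(3),np.array([[f,0,c['cx']],[0,f,c['cy']],[0,0,1]]),np.array([c['k1'],0,0,0,0]))[0][0,0]
for i in (3,4): print(i,wproj(lid(i,0,97)),wproj(lid(i,-42,93)),wproj(lid(i,42,93)))
print(delta(o['ee_pos'],R0,lid(4,-29,105),Rd))
```

```text
[[-0.136 -0.     0.991]
 [-0.991 -0.    -0.136]
 [ 0.    -1.    -0.   ]] [ 499.84847411 -206.8424606   155.62590725]
3 [ 61.46341811 140.43044265] [ 72.5533976  195.74819201] [57.14064237 79.25322002]
4 [215.83646572 139.30275201] [218.14982243 196.11998401] [214.92897207  76.19844552]
(array([-2.6 ,  5.06,  1.51]), array([0., 0., 0.]))
```

View pics/w1.png

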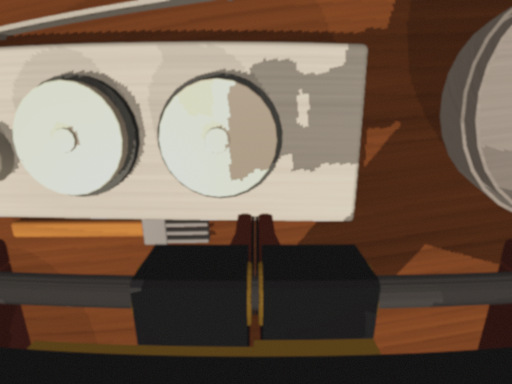

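The wrist view has lid 4's button at (217,140), against a predicted (216,139). Lid 3's is at (65,140), against (61,140). The positions agree to about 2 mm, so I'll approach the front rim of lid 4.

>>> carry_out:
  delta_pos:
    - [-2.6,1,1.5]
    - [-2.6,3,1.5]
    - [-2.6,5,1.5]
    - [-2.6,5,1.5]
    - [-2.6,5,1.5]
    - [-2.6,5,1.5]
  rotation:
    - [0,0,0]
    - [0,0,0]
    - [0,0,0]
    - [0,0,0]
    - [0,0,0]
    - [0,0,0]

```text
t: 1.98
ee_pos: [519.0, -183.3, 106.4]
orientation: [-1.141, 1.309, -1.31]
ft_force: [0.6, -0.2, -0.1]
width: 0.6
```

>>> carry_out:
  delta_pos:
    - [0,0.5,0]
    - [0,1.0,0]
    - [0,1.0,0]
    - [0,1.0,0]
  rotation:
    - [0,0,0]
    - [0,0,0]
    - [0,0,0]
    - [0,0,0]

```text
t: 2.32
ee_pos: [518.8, -182.3, 95.6]
orientation: [-1.142, 1.308, -1.308]
ft_force: [0.0, -0.2, -0.3]
width: 0.9
```

>>> carry_out:
  delta_pos:
    - [0,0.1,0]
    - [0,0.1,0]
    - [0,0.1,0]
  rotation:
    - [0,0,0]
    - [0,0,0]
    - [0,0,0]

```text
t: 2.57
ee_pos: [519.0, -182.2, 94.7]
orientation: [-1.142, 1.308, -1.308]
ft_force: [0.1, -0.1, 0.7]
width: 0.4
```

>>> carry_out:
  delta_pos:
    - [0,0.1,0]
    - [0,0.1,0]
    - [0,0.1,0]
  rotation:
    - [0,0,0]
    - [0,0,0]
    - [0,0,0]

```text
t: 2.82
ee_pos: [518.9, -182.2, 93.5]
orientation: [-1.142, 1.308, -1.308]
ft_force: [0.3, -0.1, -0.2]
width: 0.1
```

>>> carry_out:
  delta_pos:
    - [0,0.05,0]
    - [0,0.05,0]
    - [0,0.05,0]
  rotation:
    - [0,0,0]
    - [0,0,0]
    - [0,0,0]

```text
t: 3.07
ee_pos: [518.9, -182.2, 93.0]
orientation: [-1.142, 1.308, -1.308]
ft_force: [0.5, -0.2, 0.5]
width: 0.3
```

>>> carry_out:
  delta_pos:
    - [0,0.05,0]
    - [0,0.05,0]
    - [0,0.05,0]
  rotation:
    - [0,0,0]
    - [0,0,0]
    - [0,0,0]

```text
t: 3.32
ee_pos: [518.9, -182.2, 92.6]
orientation: [-1.142, 1.308, -1.308]
ft_force: [0.2, 0.0, 0.1]
width: 0.4
```

>>> carry_out:
  delta_pos:
    - [0,0.05,0]
    - [0,0.05,0]
    - [0,0.05,0]
  rotation:
    - [0,0,0]
    - [0,0,0]
    - [0,0,0]

```text
t: 3.57
ee_pos: [518.9, -182.2, 92.1]
orientation: [-1.142, 1.308, -1.308]
ft_force: [-0.1, -0.3, 0.5]
width: 0.3
```

>>> carry_out:
  delta_pos:
    - [0,0.05,0]
    - [0,0.05,0]
    - [0,0.05,0]
  rotation:
    - [0,0,0]
    - [0,0,0]
    - [0,0,0]

```text
t: 3.82
ee_pos: [518.9, -182.2, 91.6]
orientation: [-1.142, 1.308, -1.308]
ft_force: [-0.4, -0.8, 0.9]
width: 0.4
```

>>> carry_out:
  delta_pos:
    - [0,0.05,0]
    - [0,0.05,0]
    - [0,0.05,0]
  rotation:
    - [0,0,0]
    - [0,0,0]
    - [0,0,0]

```text
t: 4.07
ee_pos: [519.0, -182.2, 91.1]
orientation: [-1.142, 1.308, -1.308]
ft_force: [-0.2, 0.8, 1.8]
width: 0.3
```

>>> carry_out:
  delta_pos:
    - [0,0.05,0]
    - [0,0.05,0]
    - [0,0.05,0]
  rotation:
    - [0,0,0]
    - [0,0,0]
    - [0,0,0]

```text
t: 4.32
ee_pos: [519.0, -182.2, 90.6]
orientation: [-1.142, 1.308, -1.308]
ft_force: [-0.6, 0.4, 1.4]
width: 0.1
```

>>> carry_out:
  delta_pos:
    - [0,0.05,0]
    - [0,0.05,0]
    - [0,0.05,0]
  rotation:
    - [0,0,0]
    - [0,0,0]
    - [0,0,0]

```text
t: 4.57
ee_pos: [519.0, -182.2, 90.1]
orientation: [-1.142, 1.308, -1.308]
ft_force: [-0.4, 0.4, 2.0]
width: 0.3
```

>>> carry_out:
  delta_pos:
    - [0,0.05,0]
    - [0,0.05,0]
    - [0,0.05,0]
  rotation:
    - [0,0,0]
    - [0,0,0]
    - [0,0,0]

```text
t: 4.82
ee_pos: [519.1, -182.3, 89.7]
orientation: [-1.142, 1.308, -1.308]
ft_force: [-0.7, 0.7, 3.5]
width: 0.8
```

>>> carry_out:
  delta_pos:
    - [0,0.05,0]
    - [0,0.05,0]
    - [0,0.05,0]
  rotation:
    - [0,0,0]
    - [0,0,0]
    - [0,0,0]

```text
t: 5.07
ee_pos: [519.1, -182.3, 89.2]
orientation: [-1.142, 1.308, -1.308]
ft_force: [0.3, 0.3, 4.0]
width: 0.5
```

Run:
```python
from h import *
im=ctrl.get_image('wrist');cv2.imwrite('pics/w4.png',im[:,:,::-1])
f=[]
for k in range(4): ctrl.get_image('top'); o=ctrl.get_obs(); f.append(o['ft_force'][2])
print(f,o['ee_pos'])
```

```text
[np.float64(3.824092931084458), np.float64(4.3397996021719605), np.float64(4.700654704842971), np.float64(4.440402559528767)] [ 519.0691165  -182.26093335   89.13822232]
```

View pics/w4.png

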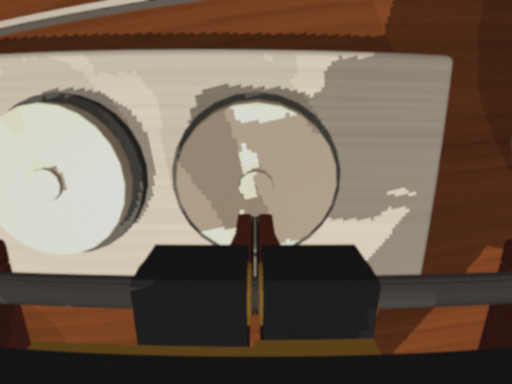

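Lid 4 gives about 4.3 N at z = 89.1, with the slope roughly that of the seal. That is not conclusive alone, so I'll compare it with lid 3 at the same heights.

>>> carry_out:
  delta_pos:
    - [0,-0.7,0]
    - [0,-1.4,0]
    - [-3.0,-2.0,0]
    - [-6.0,-2.0,0]
    - [-9.0,-2.0,0]
    - [-11.0,-2.0,0]
    - [-11.0,-1.2,0]
    - [-11.0,-0.6,0]
    - [-11.0,-0.4,0]
    - [-11.0,-0.4,0]
    - [-11.0,-0.4,0]
  rotation:
    - [0,0,0]
    - [0,0,0]
    - [0,0,0]
    - [0,0,0]
    - [0,0,0]
    - [0,0,0]
    - [0,0,0]
    - [0,0,0]
    - [0,0,0]
    - [0,0,0]
    - [0,0,0]

```text
t: 6.23
ee_pos: [533.3, -74.0, 92.8]
orientation: [-1.142, 1.31, -1.308]
ft_force: [-1.2, 1.0, 1.6]
width: 0.5
```

>>> carry_out:
  delta_pos:
    - [0,0.1,0]
    - [0,0.1,0]
    - [0,0.1,0]
  rotation:
    - [0,0,0]
    - [0,0,0]
    - [0,0,0]

```text
t: 6.48
ee_pos: [533.4, -73.9, 92.1]
orientation: [-1.143, 1.309, -1.309]
ft_force: [-2.7, -2.2, 3.7]
width: 0.6
```

>>> carry_out:
  delta_pos:
    - [0,0.05,0]
    - [0,0.05,0]
    - [0,0.05,0]
  rotation:
    - [0,0,0]
    - [0,0,0]
    - [0,0,0]

```text
t: 6.73
ee_pos: [533.7, -73.6, 91.7]
orientation: [-1.142, 1.308, -1.308]
ft_force: [-1.3, -1.8, 4.7]
width: 0.7
```

>>> carry_out:
  delta_pos:
    - [0,0.05,0]
    - [0,0.05,0]
    - [0,0.05,0]
  rotation:
    - [0,0,0]
    - [0,0,0]
    - [0,0,0]

```text
t: 6.98
ee_pos: [533.8, -73.4, 91.2]
orientation: [-1.142, 1.308, -1.308]
ft_force: [-3.5, -3.0, 5.4]
width: 0.5
```

Lid 3 is already at 5.4 N at z = 91.2, where lid 4 gave only about 1.5 N. That points to lid 4 as the loose one. I'll check lids 2 and 1 the same way, clearing the timer with plenty of height.

>>> carry_out:
  delta_pos:
    - [0,-2,0]
    - [0,-4.5,0]
    - [-4.0,-4.5,0]
    - [-8.0,-4.5,0]
    - [-12,-4.5,0]
    - [-16,-4.5,0]
    - [-16,-4.5,0]
    - [-16.0,-2.5,0]
    - [-16,-0.6,0]
    - [-16,-0.4,0]
    - [-16,-0.4,0]
    - [-16,-0.4,0]
  rotation:
    - [0,0,0]
    - [0,0,0]
    - [0,0,0]
    - [0,0,0]
    - [0,0,0]
    - [0,0,0]
    - [0,0,0]
    - [0,0,0]
    - [0,0,0]
    - [0,0,0]
    - [0,0,0]
    - [0,0,0]

```text
t: 7.98
ee_pos: [555.5, 85.1, 95.3]
orientation: [-1.142, 1.308, -1.308]
ft_force: [0.5, -0.1, -0.6]
width: 0.4
```

>>> carry_out:
  delta_pos:
    - [0,0.1,0]
    - [0,0.1,0]
    - [0,0.1,0]
  rotation:
    - [0,0,0]
    - [0,0,0]
    - [0,0,0]

```text
t: 8.23
ee_pos: [555.7, 85.1, 94.7]
orientation: [-1.141, 1.308, -1.309]
ft_force: [0.3, 0.8, 0.7]
width: 0.2
```

>>> carry_out:
  delta_pos:
    - [0,0.1,0]
    - [0,0.1,0]
    - [0,0.1,0]
  rotation:
    - [0,0,0]
    - [0,0,0]
    - [0,0,0]

```text
t: 8.48
ee_pos: [555.5, 85.2, 93.3]
orientation: [-1.142, 1.308, -1.308]
ft_force: [0.4, -0.7, 1.5]
width: 0.3
```

>>> carry_out:
  delta_pos:
    - [0,0.1,0]
    - [0,0.1,0]
    - [0,0.1,0]
  rotation:
    - [0,0,0]
    - [0,0,0]
    - [0,0,0]

```text
t: 8.73
ee_pos: [555.5, 85.3, 92.2]
orientation: [-1.142, 1.308, -1.308]
ft_force: [-0.8, 0.1, 2.6]
width: 0.6
```

>>> carry_out:
  delta_pos:
    - [0,0.05,0]
    - [0,0.05,0]
    - [0,0.05,0]
  rotation:
    - [0,0,0]
    - [0,0,0]
    - [0,0,0]

```text
t: 8.98
ee_pos: [555.5, 85.3, 91.7]
orientation: [-1.142, 1.308, -1.308]
ft_force: [0.3, -0.6, 3.8]
width: 0.3
```

>>> carry_out:
  delta_pos:
    - [0,-0.7,0]
    - [0,-2,0]
    - [-3.0,-2.0,0]
    - [-6.0,-2.0,0]
    - [-9.0,-2.0,0]
    - [-11.0,-2.0,0]
    - [-11.0,-2,0]
    - [-11.0,-1,0]
    - [-11.0,-0.3,0]
    - [-11.0,-0.2,0]
    - [-11.0,-0.2,0]
    - [-11,-0.2,0]
  rotation:
    - [0,0,0]
    - [0,0,0]
    - [0,0,0]
    - [0,0,0]
    - [0,0,0]
    - [0,0,0]
    - [0,0,0]
    - [0,0,0]
    - [0,0,0]
    - [0,0,0]
    - [0,0,0]
    - [0,0,0]

```text
t: 9.98
ee_pos: [569.6, 193.3, 93.2]
orientation: [-1.143, 1.31, -1.309]
ft_force: [-1.4, -0.3, 1.0]
width: 0.4
```

>>> carry_out:
  delta_pos:
    - [0,0.1,0]
    - [0,0.1,0]
    - [0,0.1,0]
  rotation:
    - [0,0,0]
    - [0,0,0]
    - [0,0,0]

```text
t: 10.23
ee_pos: [570.2, 193.8, 92.7]
orientation: [-1.142, 1.308, -1.309]
ft_force: [-1.4, -2.2, 1.6]
width: 0.6
```

>>> carry_out:
  delta_pos:
    - [0,0.05,0]
    - [0,0.05,0]
    - [0,0.05,0]
  rotation:
    - [0,0,0]
    - [0,0,0]
    - [0,0,0]

```text
t: 10.48
ee_pos: [570.3, 194.1, 92.2]
orientation: [-1.142, 1.308, -1.308]
ft_force: [-0.8, -2.0, 2.7]
width: 0.8
```

>>> carry_out:
  delta_pos:
    - [0,0.05,0]
    - [0,0.05,0]
    - [0,0.05,0]
  rotation:
    - [0,0,0]
    - [0,0,0]
    - [0,0,0]

```text
t: 10.73
ee_pos: [570.3, 194.2, 91.7]
orientation: [-1.142, 1.308, -1.308]
ft_force: [-0.5, -2.9, 5.2]
width: 0.1
```

Run:
```python
from h import *
# button of lid 4 seen in w4 (tcp then 519.07,-182.26,89.14)
c=ctrl.camera_info('wrist');f=192/np.tan(np.radians(c['fov_y']/2));T=c['T_tool_cam']
for uv,tcp in (((262,184),(519.07,-182.26,89.14)),((217,140),(499.85,-206.84,155.63))):
    d=cv2.undistortPoints(np.array([[uv]],float),np.array([[f,0,c['cx']],[0,f,c['cy']],[0,0,1]]),np.array([c['k1'],0,0,0,0]))[0,0]
    o=np.array(tcp)+Rd@T[:3,3];v=Rd@T[:3,:3]@np.array([d[0],d[1],1]);p=o+v*(96-o[2])/v[2]
    print(p.round(1),lid(4,0,96).round(1))
o=ctrl.get_obs();R0=Ro.from_rotvec(o['orientation']).as_matrix()
print(delta(o['ee_pos'],R0,lid(4,0,108),Rd))
```

```text
[ 547.5 -190.6   96. ] [ 547.1 -187.    96. ]
[ 546.4 -187.6   96. ] [ 547.1 -187.    96. ]
(array([38.09, -1.62,  2.83]), array([-0.   ,  0.001,  0.   ]))
```

>>> carry_out:
  delta_pos:
    - [0,-2,0]
    - [0,-4.5,0]
    - [3.5,-5,1]
    - [7,-5,2.8]
    - [10.5,-5,2.8]
    - [14,-5,2.8]
    - [17.5,-5,2.8]
    - [21,-5,2.8]
    - [24.5,-5,2.8]
    - [28,-5,2.8]
    - [28,-5,2.8]
    - [28,-5,2.8]
  rotation:
    - [0,0,0]
    - [0,0,0]
    - [0,0,0]
    - [0,0,0]
    - [0,0,0]
    - [0,0,0]
    - [0,0,0]
    - [0,0,0]
    - [0,0,0]
    - [0,0,0]
    - [0,0,0]
    - [0,0,0]

```text
t: 11.73
ee_pos: [560.0, -88.2, 141.3]
orientation: [-1.14, 1.311, -1.31]
ft_force: [0.2, 0.6, 0.4]
width: 0.9
```

>>> carry_out:
  delta_pos:
    - [3.5,0,0]
    - [7,0,0]
    - [10.2,0,0]
    - [10.2,1,0]
    - [10.2,3,0]
    - [10.2,3,0]
    - [10.2,3,0]
    - [10.2,3,0]
  rotation:
    - [0,0,0]
    - [0,0,0]
    - [0,0,0]
    - [0,0,0]
    - [0,0,0]
    - [0,0,0]
    - [0,0,0]
    - [0,0,0]

```text
t: 12.4
ee_pos: [546.9, -186.7, 111.7]
orientation: [-1.143, 1.307, -1.307]
ft_force: [0.6, 0.4, 0.1]
width: 0.3
```

>>> carry_out:
  delta_pos:
    - [0.1,0.6,0]
    - [0.1,1.2,0]
    - [0.1,1.2,0]
    - [0.1,1.2,0]
  rotation:
    - [0,0,0]
    - [0,0,0]
    - [0,0,0]
    - [0,0,0]

```text
t: 12.73
ee_pos: [546.1, -188.7, 99.3]
orientation: [-1.143, 1.308, -1.307]
ft_force: [0.0, -0.5, 0.0]
width: 0.3
```

>>> carry_out:
  delta_pos:
    - [0,0.1,0]
    - [0,0.2,0]
    - [0,0.3,0]
    - [0,0.3,0]
  rotation:
    - [0,0,0]
    - [0,0,0]
    - [0,0,0]
    - [0,0,0]

```text
t: 13.07
ee_pos: [546.5, -189.1, 96.7]
orientation: [-1.142, 1.308, -1.308]
ft_force: [-0.4, -1.0, 1.9]
width: 0.3
```

>>> carry_out:
  delta_pos:
    - [0,0.1,0]
    - [0,0.1,0]
    - [0,0.1,0]
  rotation:
    - [0,0,0]
    - [0,0,0]
    - [0,0,0]

```text
t: 13.32
ee_pos: [546.4, -189.1, 95.9]
orientation: [-1.142, 1.308, -1.308]
ft_force: [-1.4, 0.5, 4.6]
width: 0.7
```

>>> carry_out:
  delta_pos:
    - [0,0.1,0]
    - [0,0.1,0]
    - [0,0.1,0]
  rotation:
    - [0,0,0]
    - [0,0,0]
    - [0,0,0]

```text
t: 13.57
ee_pos: [546.4, -189.1, 95.0]
orientation: [-1.142, 1.308, -1.308]
ft_force: [-0.9, 0.4, 7.5]
width: 0.7
```

>>> carry_out:
  delta_pos:
    - [0,0.1,0]
    - [0,0.1,0]
    - [0,0.1,0]
  rotation:
    - [0,0,0]
    - [0,0,0]
    - [0,0,0]

```text
t: 13.82
ee_pos: [546.5, -189.1, 94.2]
orientation: [-1.142, 1.308, -1.309]
ft_force: [-2.7, 1.3, 8.8]
width: 0.2
```

>>> carry_out:
  delta_pos:
    - [0,0.1,0]
    - [0,0.1,0]
    - [0,0.1,0]
  rotation:
    - [0,0,0]
    - [0,0,0]
    - [0,0,0]

```text
t: 14.07
ee_pos: [546.6, -189.1, 93.4]
orientation: [-1.142, 1.307, -1.309]
ft_force: [-1.6, 1.2, 10.7]
width: 0.3
```

>>> carry_out:
  delta_pos:
    - [0,0.05,0]
    - [0,0.05,0]
    - [0,0.05,0]
  rotation:
    - [0,0,0]
    - [0,0,0]
    - [0,0,0]

```text
t: 14.32
ee_pos: [546.5, -189.1, 93.0]
orientation: [-1.142, 1.307, -1.309]
ft_force: [-2.5, 0.7, 10.7]
width: 0.5
```

>>> carry_out:
  delta_pos:
    - [0,0.05,0]
    - [0,0.05,0]
    - [0,0.05,0]
  rotation:
    - [0,0,0]
    - [0,0,0]
    - [0,0,0]

```text
t: 14.57
ee_pos: [546.6, -189.1, 92.5]
orientation: [-1.142, 1.307, -1.309]
ft_force: [-2.6, 1.4, 10.0]
width: 0.5
```

>>> carry_out:
  delta_pos:
    - [0,0.05,0]
    - [0,0.05,0]
    - [0,0.05,0]
  rotation:
    - [0,0,0]
    - [0,0,0]
    - [0,0,0]

```text
t: 14.82
ee_pos: [546.5, -189.1, 92.1]
orientation: [-1.142, 1.307, -1.309]
ft_force: [-3.1, 1.6, 12.0]
width: 0.8
```

It has gone past the 4 mm of seal give at only 12 N, so lid 4 is sliding. I'll keep pressing.

>>> carry_out:
  delta_pos:
    - [0,0.1,0]
    - [0,0.1,0]
    - [0,0.1,0]
  rotation:
    - [0,0,0]
    - [0,0,0]
    - [0,0,0]

```text
t: 15.07
ee_pos: [546.6, -189.1, 91.0]
orientation: [-1.142, 1.307, -1.309]
ft_force: [-3.2, 1.6, 11.8]
width: 0.5
```

>>> carry_out:
  delta_pos:
    - [0,0.1,0]
    - [0,0.1,0]
    - [0,0.1,0]
  rotation:
    - [0,0,0]
    - [0,0,0]
    - [0,0,0]

```text
t: 15.32
ee_pos: [546.5, -189.1, 90.0]
orientation: [-1.142, 1.307, -1.309]
ft_force: [-2.8, 1.9, 11.1]
width: 0.8
```

>>> carry_out:
  delta_pos:
    - [0,0.1,0]
    - [0,0.1,0]
    - [0,0.1,0]
  rotation:
    - [0,0,0]
    - [0,0,0]
    - [0,0,0]

```text
t: 15.57
ee_pos: [546.6, -189.1, 89.0]
orientation: [-1.142, 1.307, -1.309]
ft_force: [-2.4, 0.9, 11.3]
width: 0.5
```

>>> carry_out:
  delta_pos:
    - [0,0.1,0]
    - [0,0.1,0]
    - [0,0.1,0]
  rotation:
    - [0,0,0]
    - [0,0,0]
    - [0,0,0]

```text
t: 15.82
ee_pos: [546.6, -189.1, 88.1]
orientation: [-1.142, 1.307, -1.309]
ft_force: [-2.8, 1.6, 11.3]
width: 0.3
```

>>> carry_out:
  delta_pos:
    - [0,0.1,0]
    - [0,0.1,0]
    - [0,0.1,0]
  rotation:
    - [0,0,0]
    - [0,0,0]
    - [0,0,0]

```text
t: 16.07
ee_pos: [546.6, -189.1, 87.7]
orientation: [-1.142, 1.307, -1.309]
ft_force: [-4.5, 2.1, 18.2]
width: 0.5
```

>>> carry_out:
  delta_pos:
    - [0,0.05,0]
    - [0,0.05,0]
    - [0,0.05,0]
  rotation:
    - [0,0,0]
    - [0,0,0]
    - [0,0,0]

```text
t: 16.32
ee_pos: [546.6, -189.2, 87.6]
orientation: [-1.142, 1.307, -1.309]
ft_force: [-5.7, 1.6, 22.0]
width: -0.0
```

>>> carry_out:
  delta_pos:
    - [0,0.05,0]
    - [0,0.05,0]
    - [0,0.05,0]
  rotation:
    - [0,0,0]
    - [0,0,0]
    - [0,0,0]

```text
t: 16.57
ee_pos: [546.7, -189.2, 87.5]
orientation: [-1.142, 1.307, -1.309]
ft_force: [-6.7, 3.6, 25.4]
width: 0.6
```

It has bottomed out: force climbs steeply to 25 N at z ≈ 87.6, after about 9.4 mm of travel (4 mm of seal plus about 5 mm of seat). Now I'll back off slowly and watch where contact ends.

>>> carry_out:
  delta_pos:
    - [0,-0.1,0]
    - [0,-0.2,0]
    - [0,-0.3,0]
    - [0,-0.4,0]
    - [0,-0.4,0]
    - [0,-0.4,0]
  rotation:
    - [0,0,0]
    - [0,0,0]
    - [0,0,0]
    - [0,0,0]
    - [0,0,0]
    - [0,0,0]

```text
t: 17.07
ee_pos: [546.5, -189.1, 89.6]
orientation: [-1.142, 1.307, -1.309]
ft_force: [-0.7, -0.1, 5.8]
width: 0.8
```

>>> carry_out:
  delta_pos:
    - [0,-0.1,0]
    - [0,-0.15,0]
    - [0,-0.15,0]
    - [0,-0.15,0]
  rotation:
    - [0,0,0]
    - [0,0,0]
    - [0,0,0]
    - [0,0,0]

```text
t: 17.4
ee_pos: [546.4, -189.1, 90.7]
orientation: [-1.142, 1.308, -1.309]
ft_force: [0.6, 0.1, 3.8]
width: 0.2
```

>>> carry_out:
  delta_pos:
    - [0,-0.1,0]
    - [0,-0.2,0]
    - [0,-0.2,0]
    - [0,-0.2,0]
  rotation:
    - [0,0,0]
    - [0,0,0]
    - [0,0,0]
    - [0,0,0]

```text
t: 17.73
ee_pos: [545.9, -188.8, 92.2]
orientation: [-1.143, 1.309, -1.308]
ft_force: [-0.2, -0.2, 0.1]
width: 0.2
```

>>> carry_out:
  delta_pos:
    - [0,-1,0]
    - [0,-3,0]
    - [0,-6,0]
    - [0,-6,-4]
    - [0,-6,-7]
    - [0,-6,-7]
    - [0,-6,-7]
    - [0,-6,-7]
  rotation:
    - [0,0,0]
    - [0,0,0]
    - [0,0,0]
    - [0,0,0]
    - [0,0,0]
    - [0,0,0]
    - [0,0,0]
    - [0,0,0]

```text
t: 18.4
ee_pos: [477.9, -179.9, 153.3]
orientation: [-1.141, 1.307, -1.309]
ft_force: [-0.1, 0.2, 0.3]
width: 0.1
```

Run:
```python
from h import *
for n in ('wrist','side','top'): cv2.imwrite(f'pics/{n}9.png',ctrl.get_image(n)[:,:,::-1])
a=cv2.imread('pics/side9.png')[155:285,205:315]; b=cv2.imread('pics/top9.png')[140:250,130:365]
cv2.imwrite('pics/side9c.png',cv2.resize(a,None,fx=4.5,fy=4.5,interpolation=cv2.INTER_CUBIC))
cv2.imwrite('pics/top9c.png',cv2.resize(b,None,fx=3.4,fy=3.4,interpolation=cv2.INTER_CUBIC))
print(ctrl.get_obs()['t'],ctrl.get_obs()['ft_force'])
```

```text
18.55 [-0.79008962 -0.6357292   0.20721191]
```

View pics/side9c.png

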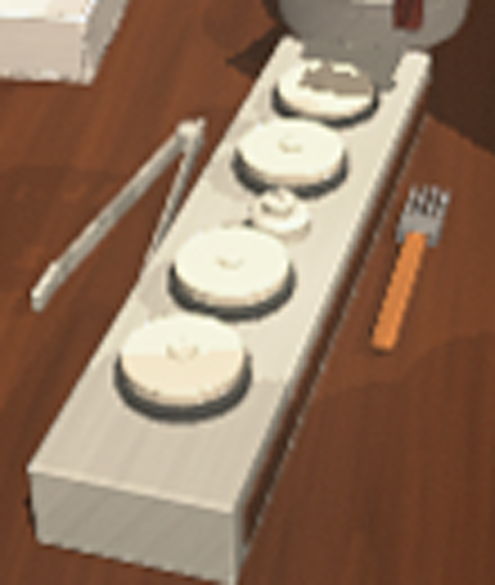

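View pics/wrist9.png

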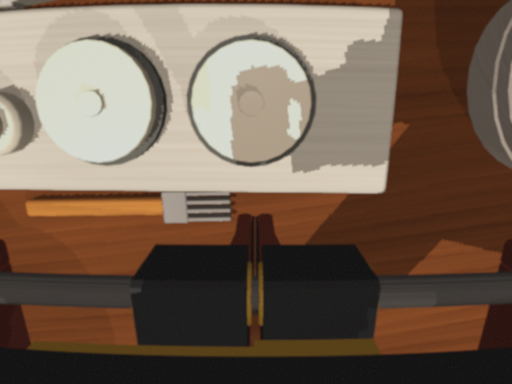

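View pics/top9c.png

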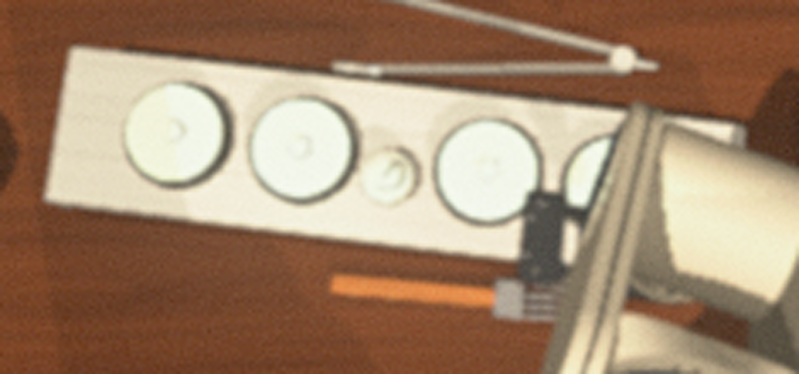

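The wrist view shows lid 4 at (252,102), now sitting lower: its dark collar shadow is thin, while lid 3's is thick. Lids 1 to 3, the timer, brush and tongs appear at the same pixels as before, and nothing touches the robot. Contact ended near z ≈ 92, about 5 mm below the start. I'll hand in.

```bash
python3 -c "
from workcell import ctrl
print(ctrl.close_job())"
```

```text
the job is handed in; nothing more can be done
None
```

Lid 4, the rightmost, was the loose one. I pressed it fully down, and it stayed down when I let go. The job was handed in at about 18.6 s.

**Finding it:** I pressed all four lids lightly near the front rim with shut fingertips.

| Lid | Force near z = 91.7 mm | Most force used at rim |
|---|---|---|
| 1 | 5.2 N | 5.2 N |
| 2 | 3.8 N | 3.8 N |
| 3 | 4.7 N | 5.4 N |
| 4 | about 1 N | about 4.7 N |

Lid 4 needed about 4 mm of travel to reach 4 N, which fits rocking. The force readings are noisy by about 0.5 N. Lid 4's rim press looked inconclusive by itself, so I judged it against the other three.

**Seating it:** Pressed in the middle, lid 4 slid at 11–12 N and stopped hard at z = 87.6 mm, where force rose to about 25 N. That is about 9.4 mm of travel: 4 mm of seal plus about 5 mm of seat.

**Last checks:**
- **Seat:** when I let go, contact ended between z = 90.7 and 92.2 mm, roughly 5 mm below where it began. In the wrist picture lid 4 sits lower in its collar than lid 3.
- **Surroundings:** lids 1–3, the timer, tongs and brush look unmoved in the pictures. I did not compare the keeper closely or the pans at all. The arm hid part of lid 4 in the top view, and its shadow fell across lid 4 in the side view.
- **Not done:** I did not press lid 4's rim again after seating it, so the evidence that it no longer rocks is its depth and the hard stop.

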